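# Find and open the rocking board of the scrap-clay trough

### The arm

A 6-joint arm with a two-finger parallel gripper is mounted at the origin on the work surface. World frame = base frame: x ahead of the robot, y to its left, z up, the work surface at z = 0. Lengths are in mm, angles in rad, forces in N, time in s.
With the tool pointing down it reaches from about 350 to 875 mm from the base axis. Payload 4.2 kg.
Tool frame: the origin (TCP) lies at the very end of the fingers, on their centre line; the grasp point (between the pads) lies 19 mm behind it; z points along the fingers, y is the line along which they close (so a half turn about z gives the same grasp; the last joint's range is limited). The gripper opens to 85 mm and grips with 20 to 120 N. Pads are 22 mm wide; open, the fingers measure 114 mm over their backs; the gripper's body (76 mm by 85 mm) begins 54 mm behind the grasp point. The pads swing forward as they close: fully open they stand 13 mm farther back than shut.
Start: joints at [1.419, 0.385, 0.008, 0, -1.194, -0.259], TCP at [249.556, 572.993, 231.312] pointing down, gripper open.
Joint ranges: [-3.14, 3.14], [-1.21, 2.06], [-1.07, 1.41], [-3.16, 2.05], [-2.99, -0.16], [-3.1, 3.1]. Speed limits (rad/s): [2.79, 2.79, 3.14, 3.14, 3.14, 3.14].

### API

Orientations are given as a unit quaternion [x, y, z, w].
In Python, from bench import arm gives the robot as it stands. The module is installed in compiled form; this text tells all that it offers.
- The arm moves only by the tool drive_tool, never from a script. Its argument "targets" is a list of rows, each a list of 5 numbers: the closure, from -1 (fully open) to 1 (shut), then the shift along the tool's x, y, z in mm, then the turn about the tool's z in degrees. In form: [[grip, tx, ty, tz, roll], ...]. A call has 1 to 12 rows; each row is the pose to reach, as a shift and turn from the pose commanded when the call began, along the tool's axes at that moment; what a row does not reach only later rows make up. A row lasts 1/10 s, in which the tool goes at most 50 mm and 8.59 degrees, less where a joint would pass 70% of its speed; a pose out of reach is approached as far as the arm can. A call with a gripper value outside its range is refused whole. The fingers move at their own pace and stop on an object; the grip force is fixed at half the most. Time passes only in rows, so rows that repeat a pose let the fingers close. It gives the time, the measured TCP pose, the force, the opening and the grip force at its end, in the units of the state.
- arm.read_state(): the state, without advancing time (a new reading comes with each control period).
- arm.get_image(name): name is "side" or "top" or "wrist"; returns the picture (384x512x3 uint8, blue, green, red); there is no depth.
- arm.camera_params(name): a dict with "fov_y" (degrees; the focal length in pixels is half the picture's height over the tangent of half this angle, whatever the lens; pixels are square), "cx", "cy" (the principal point, pixels), "rvec" (rotation vector, rad) and "tvec" (3), from world to camera coordinates, as OpenCV has them; the wrist camera has in their place "tool_from_camera" (4x4, takes a point from camera to tool coordinates, whose origin is the TCP and whose axes are the flange's). Camera axes: x right, y down, z forward; pixel columns grow to the right and rows downward; lengths in mm; the calibration is good to about 2 mm. A picture is of the moment at which its call begins: read the wrist's pose just before it. camera_params takes no time and is no camera call.
- arm.job_done(): hands the job in; it is judged then, once.
The state is a dict: "clock": time; "joints": joint angles; "joint_vel": joint speeds; "joint_efforts": joint torques, N m; "position": TCP position; "ee_rot": TCP orientation; "contact_force": force on the tool from outside, world axes, zero at the start; "wrist_torque": the same for the moment, N m; "gripper_width": finger opening in mm; "grasp_force": force on a finger pad.
Only numpy, scipy, OpenCV 4.12 (cv2) and the standard library are available. Lean on these libraries where they do the work, as an engineer would, in place of code of your own. Each camera call takes 0.05 s, during which the arm holds its last target. There are 200 camera calls.

### The job

The plywood scrap-clay trough is decked with four identical wooden boards: three are fixed, and one, which looks just the same, is balanced on a hidden pivot across its middle. Press the boards near an end with the fingertips to find the one that rocks, then push one end of that board (either end) down until the board is fully open against its stop, and leave it standing open. Only press and push: do not lift or move the pots, jar, mug, brush or sponge that stand around.

Things in the scene. Friction and masses are not known exactly. Their poses are not given: they have to be found in the camera images.
- trough: Fixed plywood trough, 110 mm high. Origin: on the table, under the deck's centre; x along the boards, away from the robot; y along the row of boards; z up. Four boards lie at x = 0, y = -117, -39, +39, +117 mm, tops flush with the rim, 110 mm above the origin. Rim: outer edges x = -120, y = +-175 mm. A flush ledge spans x = 106 to 220 mm.
- place_1 (a point): Middle of the top of the board at y = -117 mm; axes as the trough's. Each of the four boards is of plain wood, 200 mm along x, 70 mm along y, 12 mm thick, with 8 mm gaps. One of the four, drawn anew each time and not to be told by eye, is loose; the other three do not move at all.
- place_2 (a point): Middle of the top of the board at y = -39 mm; as place_1. How the loose board behaves, at whichever place: it turns about a level pivot along y through its middle, 10 mm below its top, either end down, up to 0.6 rad. Pressing it 65 mm from its middle takes about 3 N, and it stays at the angle where it is left.
- place_3 (a point): Middle of the top of the board at y = +39 mm; as place_1. The trough is 100 mm deep inside: a board end pushed fully down hits nothing.
- place_4 (a point): Middle of the top of the board at y = +117 mm; as place_1.
- loose_board (a joint): Tilt of the one loose board, whichever it is (rad): 0 = flush with the deck, +0.6 = fully open with its far (+x of the trough) end down, -0.6 = fully open with its near end down.
- pinch_pot: Bystander: small grey clay pot, 52 mm across, 45 mm high, loose on the trough's far ledge. Origin at the centre of its foot.
- slip_jar: Bystander: small jar, 42 mm across, 55 mm high, loose on the trough's far ledge. Origin at the centre of its foot.
- glaze_brush: Bystander: brush lying loose on the table beside the trough. Origin under its middle; x along it.
- sponge_block: Bystander: yellow block 90 x 60 x 35 mm, loose on the table. Origin at the centre of its underside.
- clay_bowl: Bystander: grey clay bowl, 150 mm across, 70 mm high, loose on the table. Origin at the centre of its foot.
- mug: Bystander: buff mug, 80 mm across, 90 mm high, loose on the table. Origin at the centre of its foot.

How it is judged (in metres and radians):
At the end, for the whole second after the job is handed in: The loose board stands open, tilted more than 0.5 rad either way (its stop is at 0.6), and is at rest (under 0.05 rad/s); every bystander is within 30 mm of where it began ((value of joint loose_board above 0.5 rad or value of joint loose_board below -0.5 rad) and velocity of joint loose_board between -0.05 and 0.05 rad/s and distance of each of pinch_pot, slip_jar, glaze_brush, sponge_block, clay_bowl, mug from where it was at the start of the episode below 0.03 m); the robot touches nothing.
It fails at once if a pot, jar, brush, sponge, bowl or mug is lifted or moved more than 30 mm (distance of any of pinch_pot, slip_jar, glaze_brush, sponge_block, clay_bowl, mug from where it was at the start of the episode above 0.03 m).
It also fails if it takes over 45 s, if anything falls off the work surface, if the arm or the gripper's body presses on something with over 40 N, if the wrist force passes 120 N, or if a joint passes its speed limit or range.

## Working session

There is one attempt and no reset: what is moved stays moved. The work goes in short steps, Python scripts to look and compute and a tool call to move; the robot and the scene stay as the last step left them, time stands still between calls to the robot, and variables do not carry over. Pictures are saved under pics/ and viewed, at most 10 in all, crops included, and the job is handed in when it is done.

Besides the shell and the picture viewer there is one more tool, called after "Request:" in YAML: its name, and indented under it one key for each argument. drive_tool: Moves the arm, as the interface text tells. Its arguments: {"type":"object","properties":{"targets":{"type":"array","items":{"type":"array","items":{"type":"number"}}}},"required":["targets"]}

```bash
mkdir -p pics; python3 - <<'E'
from bench import arm
import cv2
for n in ("top","side"):
    cv2.imwrite(f"pics/{n}0.png",arm.get_image(n)); print(n,arm.camera_params(n))
s=arm.read_state(); print({k:s[k] for k in("clock","position","ee_rot","contact_force","gripper_width")})
E
```

```text
top {'fov_y': 47.23002077412696, 'cx': 258.41314115793114, 'cy': 192.1859976266497, 'rvec': array([ 2.1740706 , -2.13315582,  0.13386159]), 'tvec': array([ -15.20894457,  559.80160278, 1420.79700972])}
side {'fov_y': 54.6563227539364, 'cx': 255.03340420962124, 'cy': 187.88804185939097, 'rvec': array([ 2.28402961, -0.50985063,  0.21213705]), 'tvec': array([-524.77279989,  213.18282798, 1098.78282315])}
{'clock': 0.1, 'position': array([249.37190537, 572.52574198, 230.34009106]), 'ee_rot': array([ 9.78965700e-01, -2.04022516e-01, -1.43702998e-04,  9.74999148e-04]), 'contact_force': array([-0.15013082, -0.65301574, -0.35250544]), 'gripper_width': 85.43194457728944}
```

View pics/top0.png

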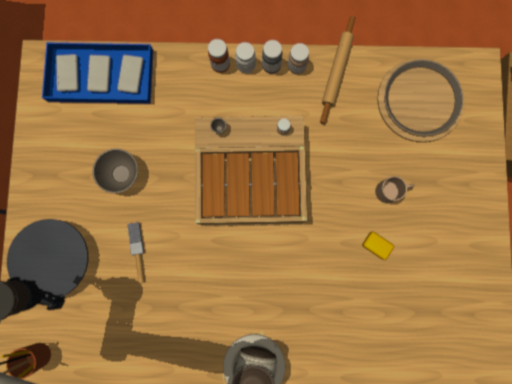

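View pics/side0.png

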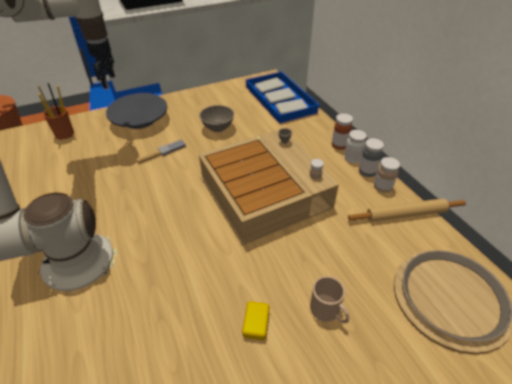

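The top view shows the deck of four boards at px (200-300, 150-218), with pot and jar on the ledge at the top. The side view confirms this. I'll locate the deck by colour next.

```bash
cat > h.py <<'E'
import numpy as np, cv2
from bench import arm
from scipy.spatial.transform import Rotation as R
def ray(n,pts,z):
    p=arm.camera_params(n); f=192/np.tan(np.radians(p["fov_y"]/2))
    M=cv2.Rodrigues(p["rvec"])[0]; c=-M.T@p["tvec"]
    d=np.c_[(np.array(pts)[:,0]-p["cx"])/f,(np.array(pts)[:,1]-p["cy"])/f,np.ones(len(pts))]@M
    return c+d*((z-c[2])/d[:,2])[:,None]
def totool(P):
    s=arm.read_state(); return R.from_quat(s["ee_rot"]).inv().apply(P-s["position"])
E
python3 - <<'E'
from h import *
for n,roi in(("top",(180,135,320,235)),("side",(190,130,320,230))):
    im=cv2.imread(f"pics/{n}0.png"); h=cv2.cvtColor(im,cv2.COLOR_BGR2HSV)
    m=cv2.inRange(h,(5,150,80),(16,255,255)); k=np.zeros_like(m); k[roi[1]:roi[3],roi[0]:roi[2]]=255; m&=k
    m=cv2.morphologyEx(m,cv2.MORPH_CLOSE,np.ones((5,5)));m=cv2.morphologyEx(m,cv2.MORPH_OPEN,np.ones((7,7)))
    ys,xs=np.nonzero(m); W=ray(n,np.c_[xs,ys],110.)[:,:2]
    r=cv2.minAreaRect(W.astype(np.float32)); print(n,r,W.mean(0))
    c=np.array(r[0]); a=np.radians(r[2]); 
    B=cv2.boxPoints(r); e=[B[1]-B[0],B[2]-B[1]]; L=max(e,key=np.linalg.norm); y=L/np.linalg.norm(L); y*=np.sign(y[1]); x=np.array([y[1],-y[0]])
    print("yaw",np.degrees(np.arctan2(x[1],x[0])))
    for v in(-117,-39,39,117):
        P=np.r_[c-70*x+v*y,110.]; print(v,P.round(),totool(P).round())
E
```

```text
top ((577.8055419921875, 20.942977905273438), (204.33441162109375, 305.7565002441406), 2.16957688331604) [576.72747546  21.51261898]
yaw 2.1695738
-117 [512. -99. 110.] [509. 510. 121.]
-39 [509. -21. 110.] [475. 440. 121.]
39 [506.  57. 110.] [441. 369. 121.]
117 [503. 135. 110.] [408. 299. 121.]
side ((576.7200927734375, 19.4912109375), (202.58763122558594, 305.8280334472656), 2.1388304233551025) [574.01092236   6.70491138]
yaw 2.1388342
-117 [ 511. -100.  110.] [509. 512. 121.]
-39 [508. -22. 110.] [475. 441. 121.]
39 [505.  56. 110.] [441. 371. 121.]
117 [502. 134. 110.] [407. 301. 121.]
```

Request:
drive_tool:
  targets:
    - [1,408,299,0,-25.7]
    - [1,408,299,0,-25.7]
    - [1,408,299,0,-25.7]
    - [1,408,299,0,-25.7]
    - [1,408,299,0,-25.7]
    - [1,408,299,0,-25.7]
    - [1,408,299,0,-25.7]
    - [1,408,299,0,-25.7]
    - [1,408,299,0,-25.7]
    - [1,408,299,0,-25.7]
    - [1,408,299,0,-25.7]
    - [1,408,299,0,-25.7]

```text
clock: 1.3
position: [504.4, 134.4, 230.7]
ee_rot: [1.0, 0.017, -0.001, 0.0]
contact_force: [0.6, -0.3, -0.7]
gripper_width: 0.3
grasp_force: 0.0
```

Request:
drive_tool:
  targets:
    - [1,0,0,50,0]
    - [1,0,0,90,0]
    - [1,0,0,105,0]
    - [1,0,0,105,0]

```text
clock: 1.7
position: [501.9, 136.3, 123.6]
ee_rot: [1.0, 0.02, -0.003, 0.001]
contact_force: [-0.3, 0.1, -0.1]
gripper_width: -0.1
grasp_force: 0.0
```

Request:
drive_tool:
  targets:
    - [1,0,0,8,0]
    - [1,0,0,12,0]
    - [1,0,0,14,0]
    - [1,0,0,16,0]
    - [1,0,0,17,0]
    - [1,0,0,17,0]

```text
clock: 2.3
position: [504.5, 136.1, 110.1]
ee_rot: [1.0, 0.019, 0.0, -0.0]
contact_force: [-1.7, 0.5, 3.5]
gripper_width: 0.1
grasp_force: 1.9
```

Request:
drive_tool:
  targets:
    - [1,0,0,2,0]
    - [1,0,0,4,0]
    - [1,0,0,6,0]
    - [1,0,0,6,0]

```text
clock: 2.7
position: [504.6, 136.1, 109.9]
ee_rot: [1.0, 0.02, 0.001, 0.0]
contact_force: [-15.7, -0.5, 37.6]
gripper_width: -0.1
grasp_force: 18.9
```

This one is fixed: the force reaches 38 N and the tip doesn't move. Next board.

Request:
drive_tool:
  targets:
    - [1,0,0,-24,0]
    - [1,0,40,-24,0]
    - [1,0,78,-24,0]
    - [1,0,78,-24,0]
    - [1,0,78,-10,0]
    - [1,0,78,-6,0]
    - [1,0,78,-3,0]
    - [1,0,78,-2,0]
    - [1,0,78,-2,0]

```text
clock: 3.6
position: [507.2, 58.3, 105.3]
ee_rot: [1.0, 0.019, 0.0, -0.0]
contact_force: [-0.2, 0.6, 0.9]
gripper_width: -0.1
grasp_force: 0.0
```

It rocks: the tip is at z 105 with only 1 N. Push down.

Request:
drive_tool:
  targets:
    - [1,0,0,6,0]
    - [1,0,0,12,0]
    - [1,0,0,18,0]
    - [1,0,0,24,0]
    - [1,0,0,30,0]
    - [1,0,0,34,0]
    - [1,0,0,36,0]
    - [1,0,0,36,0]

```text
clock: 4.4
position: [506.8, 57.9, 69.3]
ee_rot: [1.0, 0.019, -0.001, 0.0]
contact_force: [-1.4, 0.7, 4.7]
gripper_width: 0.6
grasp_force: 2.1
```

Request:
drive_tool:
  targets:
    - [1,0,0,3,0]
    - [1,0,0,6,0]
    - [1,0,0,8,0]
    - [1,0,0,10,0]
    - [1,0,0,10,0]

```text
clock: 4.9
position: [507.4, 57.9, 67.8]
ee_rot: [1.0, 0.021, 0.001, 0.001]
contact_force: [-21.9, 1.0, 61.5]
gripper_width: -0.2
grasp_force: 31.2
```

The board is at its stop, with force rising to 61 N. Retract straight up.

Request:
drive_tool:
  targets:
    - [1,0,0,-10,0]
    - [1,0,0,-30,0]
    - [1,0,0,-70,0]
    - [1,0,0,-120,0]
    - [1,-60,0,-160,0]
    - [1,-110,0,-160,0]
    - [1,-130,0,-160,0]
    - [1,-130,0,-160,0]

```text
clock: 5.7
position: [372.4, 51.7, 219.0]
ee_rot: [1.0, 0.019, -0.001, -0.001]
contact_force: [0.5, 0.5, -0.5]
gripper_width: 0.2
grasp_force: 0.0
```

```bash
python3 - <<'E'
from h import *
a=arm.get_image("side"); b=arm.get_image("top")
cv2.imwrite("pics/end.png",np.hstack([cv2.resize(a[110:250,180:350],None,fx=2.3,fy=2.3),cv2.resize(b[100:240,180:350],None,fx=2.3,fy=2.3)]))
E
```

```text
(no output)
```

View pics/end.png

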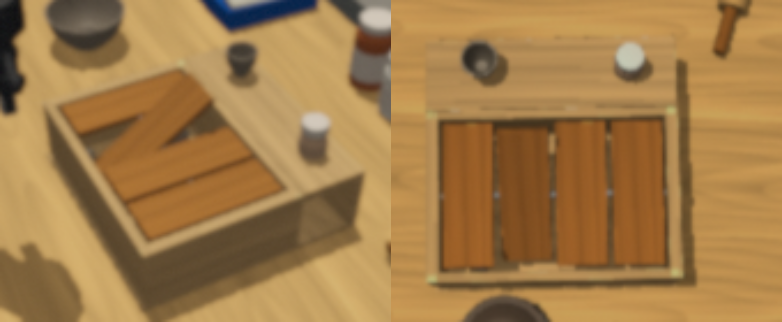

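The crops show the second board from the left steeply tilted, far end up at about (205, 90) in the left crop. The pot and jar haven't moved, and the arm is clear of the deck.

```bash
python3 -c "
from bench import arm
print(arm.job_done())"
```

```text
the job is handed in; nothing more can be done
None
```

The loose board was the one at y = +39 mm (place_3); I pushed its near end down to the stop, left it standing open with the arm clear, and handed the job in; no verdict came back.

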